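# Clamp a pinball ball guide in its jig

## Task

On the repair bench of the games room, take the chromed U-shaped ball guide out of its wooden stand, lay it down flat on the green felt mat and let go of it. Then pick it up again flat and set it in the plywood jig, bend on the rest nearer you and both leg ends down in the two red notches, let go, and swing the latch bar with the yellow knob over it until it rests fully home in its catch. Leave the other things on the bench where they are.

Things in the scene. Friction and masses are not known exactly. Their poses are not given: they have to be found in the camera images.
- guide_center (a point): Ball guide: chromed 10 mm rod bent to a U, 60 mm wide outside (leg axes 50 apart), 105 mm long, 120 g. Point in the U's plane, midway between the legs, 40 mm from the crossbar's axis, 60 mm from the leg ends; balance point, nothing solid there. z: leg ends to crossbar; y: leg to leg; x: normal to the U. Starts upright in the stand, crossbar's axis 105 mm up. Both faces alike.
- stand_top (a point): Wooden stand, fixed, 45 mm (its x) by 90 mm (its y) by 50 mm high; the point is the centre of its top. The guide's legs stand in its slot, 13 mm wide (along x), 66 mm long (along y) and 45 mm deep.
- mat_center (a point): Green felt mat, fixed, 190 mm (its x) by 170 mm (its y), 4 mm thick; the point is the centre of its top face. The guide fits on it whole.
- jig_seat (a point): Plywood jig, fixed, base 150 (x) by 245 (y) by 12 mm. Where the guide's centre point lies when seated, 47 mm above the table, guide flat, legs along this x. x: from the crossbar rest to the red notches (roughly away from the robot); y: to the latch's hinge; z up. From x = -23 to 38 mm the jig is open down to the base plate, 35 mm below, so fingers can hold both legs there from outside.
- jig_rest (a point): On the jig (same axes): centre of the top of the rest for the crossbar, at x = -40, y = 0, z = -5 mm from jig_seat. It has low lips 6 mm high, inner faces 12 mm before and behind this point, and side cheeks 9 mm high, inner faces at y = +-35 mm.
- jig_notches (a point): On the jig (same axes): midway between the floors of the two red notches, at x = 48, y = 0, z = -5 mm from jig_seat. The notches are centred at y = +-25 mm, 20 mm long in x, 14 mm wide with flared mouths about 26 mm wide, 14 mm deep to the mouths' upper edges.
- latch (a joint): Angle of the latch bar: 0 = closed, bar level across both legs (underside 2 mm above a seated guide) and resting in its catch, where it stops; grows as it opens, 1.57 = upright, 2.8 = end stop, leaning far out. Starts at 2.0 to 2.6; hinge friction (about 0.25 N m) keeps it where it is left. A guide not down in its notches blocks it.
- latch_knob (a point): Centre of the yellow knob at the latch bar's free end: cylinder 20 mm thick, 36 mm long, axis along the hinge axis (jig's x); can be pinched by its flat ends. The bar (14 mm wide, 12 thick) runs to the hinge 190 mm away. Closed, the knob lies at x = 22, y = -95, z = 13 mm from jig_seat, the catch fork (34 mm wide in x, 10 in y, top 21 mm above jig_seat) at x = 22, y = -68.
- latch_hinge (a point): Centre of the latch bar's hinge, on the jig at x = 22, y = 95, z = 13 mm from jig_seat (60 mm above the table); its axis is the jig's x, the bar swings in the plane of the jig's y and z, over the top.
- jar: Bystander: closed jar, 60 mm across, 80 mm high, origin under its centre.
- mug: Bystander: blue mug, 80 mm across, 90 mm high, origin under its centre.
- chalk_a: Bystander: cue chalk cube, 24 mm, origin under its centre.
- chalk_b: Bystander: another cue chalk cube, 24 mm, origin under its centre.
- screwdriver: Bystander: screwdriver lying on the table.
- brush: Bystander: brush lying on the table.
Mind the look-alikes: they are no part of the job. Leave any orange look-alike of the part that bears guide_center alone.

How it is judged (in metres and radians):
On the way, in this order (a step that is already met when the one before it is completed fails the run):
1. the guide lies flat on the green mat, let go (angle between guide_center's own z axis and vertical between 1.47 and 1.67 rad and height (world z) of guide_center below 0.014 m and horizontal distance between guide_center and mat_center below 0.08 m and contact force between the fingers and guide below 0.05 N), for 0.2 s.
2. the guide is seated flat in the jig, both leg ends in the notches, let go, the latch still open (horizontal distance between guide_center and jig_seat below 0.014 m and z of guide_center in the frame of jig_seat between -0.004 and 0.004 m and angle between the x axis of guide_center and the z axis of jig_seat, either way round below 0.07 rad and angle between the z axis of guide_center and the x axis of jig_seat, either way round below 0.12 rad and contact force between the fingers and guide below 0.05 N and value of joint latch above 0.5 rad), for 0.2 s.
At the end, for the whole second after the job is handed in: The latch bar is closed (within 0.05 rad of fully home) over the guide, which is at rest, seated flat in the jig: its centre point within 14 mm horizontally and 4 mm in height of jig_seat, its plane level within 0.07 rad and its legs along the jig's x within 0.12 rad (horizontal distance between guide_center and jig_seat below 0.014 m and z of guide_center in the frame of jig_seat between -0.004 and 0.004 m and angle between the x axis of guide_center and the z axis of jig_seat, either way round below 0.07 rad and angle between the z axis of guide_center and the x axis of jig_seat, either way round below 0.12 rad and value of joint latch below 0.05 rad and linear speed of guide below 0.03 m/s); the robot touches nothing.
It fails at once if a bystander (jar, mug, chalk cube, screwdriver or brush) is moved by more than 40 mm (distance of any of jar, mug, chalk_a, chalk_b, screwdriver, brush from where it was at the start of the episode above 0.04 m).
It also fails if it takes over 72 s, if anything falls off the work surface, if the arm or the gripper's body presses on something with over 40 N, if the wrist force passes 120 N, or if a joint passes its speed limit or range.

## Robot

A 6-joint arm with a two-finger parallel gripper is mounted at the origin on the work surface. World frame = base frame: x ahead of the robot, y to its left, z up, the work surface at z = 0. Lengths are in mm, angles in rad, forces in N, time in s.
With the tool pointing down it reaches from about 350 to 975 mm from the base axis. Payload 7.1 kg.
Tool frame: the origin (TCP) lies between the finger pads; the fingertips stand 19 mm ahead of it and the grasp point (between the pads) is the TCP; z points along the fingers, y is the line along which they close (so a half turn about z gives the same grasp; the last joint's range is limited). The gripper opens to 88 mm and grips with 3 to 60 N. Pads are 20 mm wide; open, the fingers measure 115 mm over their backs; the gripper's body (75 mm by 178 mm) begins 61 mm behind the grasp point.
Start: joints at [1.157, 0.423, 1.63, -0, 1.089, -0.019], TCP at [240.357, 576.917, 241.675] pointing down, gripper open.
Joint ranges: [-3, 3], [-0.9, 2.11], [0.09, 2.58], [-1.31, 4.45], [0.11, 2.69], [-2.54, 2.54]. Speed limits (rad/s): [2.39, 2.39, 3.01, 3.14, 3.14, 3.14].

## Interface

Orientations are given as a rotation vector (axis times angle).
In Python, from workcell import ctrl gives the robot as it stands.
- The arm moves only by the tool arm_command, never from a script. Its argument "series" is a list of rows, each an object with "linear": the shift along the tool's x, y, z in m, a list of three; "turn": the turn about the tool's z in rad. A call has 1 to 10 rows; each row shifts and turns the commanded pose from where the row before left it, along the tool's axes as they then stand; what a row does not reach is not made up. A row lasts 1/10 s, in which the tool goes at most 50 mm and 8.59 degrees, less where a joint would pass 70% of its speed; a pose out of reach is approached as far as the arm can. A call with a gripper value outside its range is refused whole. "jaw" is the opening, from -1 (shut) to 1 (fully open), set as the call begins (left out, the last holds). The fingers move at their own pace and stop on an object; the grip force is fixed at half the most. Time passes only in rows, so rows that do not move let the fingers close. It gives the time, the measured TCP pose, the force, the opening and the grip force at its end, in the units of the state.
- ctrl.get_obs(): the state, without advancing time (a new reading comes with each control period).
- ctrl.get_image(name): name is "scene" or "top" or "wrist"; returns a dict with "frame" (420x560x3 uint8, blue, green, red), "fx", "fy", "cx", "cy" (pixels), "rvec" (rotation vector, rad) and "tvec" (3), from world to camera coordinates, as OpenCV has them. Camera axes: x right, y down, z forward; pixel columns grow to the right and rows downward; lengths in mm; the calibration is good to about 2 mm. A picture is of the moment at which its call begins. There is no depth.
- ctrl.close_job(): hands the job in; it is judged then, once.
The state is a dict: "t": time; "qpos": joint angles; "qvel": joint speeds; "joint_torque": joint torques, N m; "ee_pos": TCP position; "orientation": TCP orientation; "ft_force": force on the tool from outside, world axes, zero at the start; "moment": the same for the moment, N m; "width": finger opening in mm; "grasp_force": force on a finger pad.
Only numpy, scipy, OpenCV 4.12 (cv2) and the standard library are available. Lean on these libraries where they do the work, as an engineer would, in place of code of your own. Each camera call takes 0.05 s, during which the arm holds its last target. There are 200 camera calls.

## Working session

There is one attempt and no reset: what is moved stays moved. The work goes in short steps, Python scripts to look and compute and a tool call to move; the robot and the scene stay as the last step left them, time stands still between calls to the robot, and variables do not carry over. Pictures are saved under pics/ and viewed, at most 10 in all, crops included, and the job is handed in when it is done.

Besides the shell and the picture viewer there is one more tool, called after ">>>" by a JSON object that holds its "fn" and its "kwargs". arm_command: Moves the arm, as the interface text tells. Its arguments: {"type":"object","properties":{"series":{"type":"array"},"jaw":{"type":"number"}},"required":["series"]}

```bash
ls; mkdir -p pics
python3 - <<'E'
from workcell import ctrl
import cv2,numpy as np
o=ctrl.get_obs();print({k:np.round(v,3).tolist() for k,v in o.items()})
for n in("scene","top"):
    d=ctrl.get_image(n);cv2.imwrite(f"pics/{n}0.png",d["frame"]);print(n,[np.round(d[k],4).tolist() for k in("fx","fy","cx","cy","rvec","tvec")])
    R=cv2.Rodrigues(np.array(d["rvec"],float))[0];print((-R.T@np.array(d["tvec"],float).ravel()).round(1))
E
```

```text
pics
{'t': 0.0, 'qpos': [1.157, 0.424, 1.631, -0.0, 1.089, -0.019], 'qvel': [-0.001, 0.0, 0.001, -0.0, -0.001, 0.0], 'joint_torque': [-0.001, -54.462, -27.367, 0.064, 0.023, -0.0], 'ee_pos': [240.167, 576.436, 240.905], 'orientation': [-0.616, -3.08, 0.002], 'ft_force': [-1.202, -0.36, 0.663], 'moment': [-0.036, -0.04, 0.035], 'grasp_force': 0.0, 'width': 87.921}
scene [485.9342, 485.9342, 274.6128, 207.9561, [1.4708, 2.3821, -0.6155], [345.2292, -382.4412, 1343.8088]]
[1045.5  124.5  981.2]
top [419.3235, 419.3235, 276.1954, 206.0433, [2.1326, -2.17, 0.1396], [-59.3984, 580.213, 964.8043]]
[ 446.4  -71.3 1032.8]
```

View pics/scene0.png

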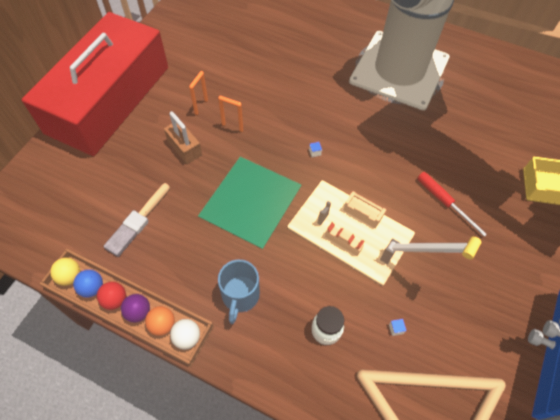

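View pics/top0.png

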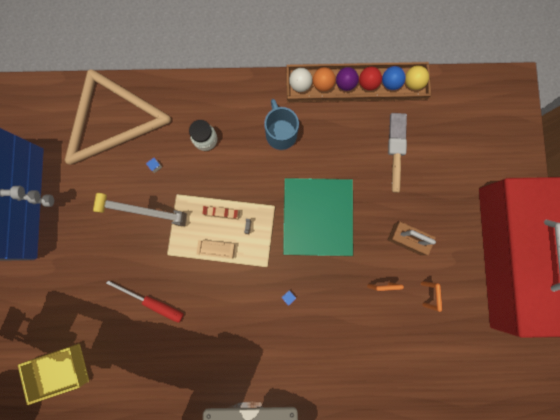

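The top view (x up, y left) shows the stand with the chromed guide near (414,238), the mat at (319,217), the jig at (222,230) and the knob at (100,203). The orange look-alikes are at (390,288) and (438,298). Next I'll zoom in.

```bash
cat > h.py <<'E'
from workcell import ctrl
import cv2,numpy as np
def cam(n):
    d=ctrl.get_image(n);d["R"]=cv2.Rodrigues(np.array(d["rvec"],float))[0];d["t"]=np.array(d["tvec"],float).ravel()
    d["K"]=np.array([[d["fx"],0,d["cx"]],[0,d["fy"],d["cy"]],[0,0,1]]);return d
def ray(d,uv,z):
    uv=np.atleast_2d(uv).astype(float);r=np.c_[uv,np.ones(len(uv))]@np.linalg.inv(d["K"]).T@d["R"];c=-d["R"].T@d["t"]
    return c+r*((z-c[2])/r[:,2])[:,None]
def proj(d,P):
    return cv2.projectPoints(np.atleast_2d(P).astype(float),d["R"],d["t"],d["K"],None)[0][:,0]
def tri(a,ua,b,ub):
    P=[x["K"]@np.c_[x["R"],x["t"]] for x in(a,b)]
    X=cv2.triangulatePoints(P[0],P[1],np.atleast_2d(ua).T.astype(float),np.atleast_2d(ub).T.astype(float));return (X[:3]/X[3]).T
def crop(d,u,v,w,h,s):
    f=cv2.resize(d["frame"][v:v+h,u:u+w],None,fx=s,fy=s,interpolation=cv2.INTER_CUBIC)
    for k in range((-u)%10,w,10):cv2.line(f,(k*s,0),(k*s,6),(0,255,255),1);cv2.putText(f,str(u+k),(k*s+1,16),0,.33,(0,255,255),1)
    for k in range((-v)%10,h,10):cv2.line(f,(0,k*s),(6,k*s),(0,255,255),1);cv2.putText(f,str(v+k),(7,k*s+4),0,.33,(0,255,255),1)
    return f
def mask(d,lo,hi):return cv2.inRange(cv2.cvtColor(d["frame"],cv2.COLOR_BGR2HSV),lo,hi)
def big(m):
    c=max(cv2.findContours(m,0,1)[0],key=cv2.contourArea);return c
E
python3 - <<'E'
from h import *
s=cam("scene");t=cam("top")
A=np.vstack([np.hstack([crop(t,385,215,57,43,7),crop(s,155,105,57,43,7)]),np.hstack([crop(t,165,185,114,86,7)[::2,::2],crop(s,285,175,133,100,6)[::2,::2]])][:1])
cv2.imwrite("pics/st.png",A)
B=np.hstack([crop(t,165,190,114,82,4)[:, :456],crop(s,285,178,84*1,82,4)]);cv2.imwrite("pics/jig.png",B)
def box(d,lo,hi,z):
    c=big(mask(d,lo,hi));r=cv2.minAreaRect(c);p=cv2.boxPoints(r);print(r);P=ray(d,p,z);print(P[:,:2].round(1).tolist(),"ctr",P.mean(0).round(1))
for d in(t,s):
    box(d,(65,100,40),(90,255,200),4)
    box(d,(18,40,150),(32,180,255),12)
    m=mask(d,(22,190,150),(32,255,255));
    print("knob",[cv2.minAreaRect(c)[:2] for c in cv2.findContours(m,0,1)[0] if cv2.contourArea(c)>30])
E
```

```text
Traceback (most recent call last):
ValueError: all the input array dimensions except for the concatenation axis must match exactly, but along dimension 0, the array at index 0 has size 301 and the array at index 1 has size 300
```

Run:
```python
from h import *
s=cam("scene");t=cam("top")
A=np.hstack([crop(t,385,215,57,45,7),crop(s,155,105,57,45,7)])
B=np.hstack([crop(t,165,190,114,82,4)[:, :456],crop(s,285,178,84,82,4)])[:,:798]
print(A.shape,B.shape);C=np.vstack([A[:270],B[:,:798]]);cv2.imwrite("pics/c1.png",C)
def box(d,lo,hi,z):
    c=big(mask(d,lo,hi));r=cv2.minAreaRect(c);c4=cv2.approxPolyDP(cv2.convexHull(c),6,True)[:,0];P=ray(d,c4,z);print(c4.tolist(),P[:,:2].round(1).tolist(),"ctr",P.mean(0).round(1))
for d in(t,s):
    box(d,(65,100,40),(90,255,200),4)
    box(d,(18,40,150),(32,180,255),12)
    m=mask(d,(22,190,150),(32,255,255));
    print("knob",[cv2.minAreaRect(c)[:2] for c in cv2.findContours(m,0,1)[0] if cv2.contourArea(c)>30])
```

```text
(315, 798, 3) (328, 792, 3)Traceback (most recent call last):
  File "<stdin>", line 5, in <module>
    return _nx.concatenate(arrs, 0, dtype=dtype, casting=casting)
           ~~~~~~~~~~~~~~~^^^^^^^^^^^^^^^^^^^^^^^^^^^^^^^^^^^^^^^
ValueError: all the input array dimensions except for the concatenation axis must match exactly, but along dimension 1, the array at index 0 has size 798 and the array at index 1 has size 792
```

Run:
```python
from h import *
s=cam("scene");t=cam("top")
A=np.hstack([crop(t,385,215,57,45,7),crop(s,155,105,57,45,7)])[:270,:792]
B=np.hstack([crop(t,165,190,114,82,4),crop(s,285,178,84,82,4)])[:,:792]
cv2.imwrite("pics/c1.png",np.vstack([A,B]))
def box(d,lo,hi,z):
    c=big(mask(d,lo,hi));c4=cv2.approxPolyDP(cv2.convexHull(c),6,True)[:,0];P=ray(d,c4,z);print(c4.tolist(),P[:,:2].round(1).tolist(),"ctr",P.mean(0).round(1))
for d in(t,s):
    box(d,(65,100,40),(90,255,200),4)
    box(d,(18,40,150),(32,180,255),12)
    m=mask(d,(22,190,150),(32,255,255));
    print("knob",[cv2.minAreaRect(c)[:2] for c in cv2.findContours(m,0,1)[0] if cv2.contourArea(c)>30])
```

```text
[[351, 180], [352, 254], [284, 253], [285, 179]] [[645.9, -257.1], [462.6, -252.0], [467.8, -86.5], [651.4, -92.6]] ctr [ 556.9 -172.     4. ]
[[177, 195], [273, 206], [267, 265], [168, 254]] [[614.4, 174.8], [582.9, -61.6], [439.6, -44.8], [470.1, 194.5]] ctr [526.8  65.7  12. ]
knob []
[[240, 158], [293, 183], [262, 246], [200, 216]] [[462.9, -249.8], [469.6, -103.1], [649.0, -93.7], [645.7, -254.3]] ctr [ 556.8 -175.2    4. ]
[[321, 181], [413, 231], [383, 283], [288, 227]] [[439.4, -44.5], [467.8, 192.6], [613.8, 175.3], [584.5, -61.3]] ctr [526.4  65.5  12. ]
knob []
```

View pics/c1.png

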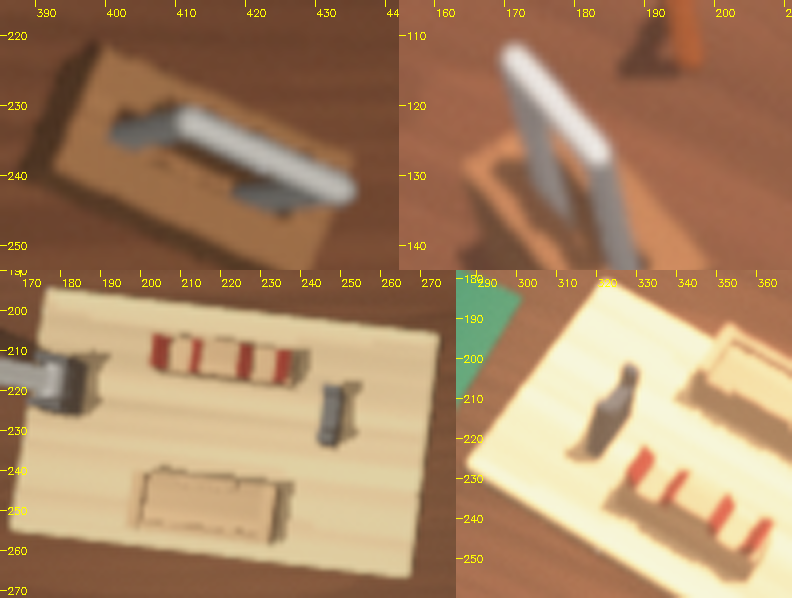

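>>> {"fn": "arm_command", "kwargs": {"series": [{"linear": [-0.033, -0.033, 0], "turn": 0.14}, {"linear": [-0.028, -0.037, 0], "turn": 0.14}, {"linear": [-0.022, -0.041, 0], "turn": 0.14}, {"linear": [-0.016, -0.043, 0], "turn": 0.14}, {"linear": [-0.01, -0.045, 0], "turn": 0.14}, {"linear": [-0.004, -0.046, 0], "turn": 0.14}, {"linear": [0.003, -0.046, 0], "turn": 0.14}, {"linear": [0.009, -0.045, 0], "turn": 0.14}, {"linear": [0.016, -0.044, 0], "turn": 0.14}, {"linear": [0.022, -0.041, 0], "turn": 0.14}], "jaw": 1}}

```text
t: 1.4
ee_pos: [14.0, 359.6, 242.2]
orientation: [-2.376, -2.055, -0.001]
ft_force: [1.0, 0.5, 0.4]
width: 87.7
grasp_force: 0.0
```

```bash
cat >> h.py <<'E'
def psi(o=None):
    o=o or ctrl.get_obs();R=cv2.Rodrigues(np.array(o["orientation"],float))[0];return np.arctan2(R[1,1],R[0,1])
def plan(x,y,z,yaw=None):
    o=ctrl.get_obs();p=np.array(o["ee_pos"]);a=psi(o);d=np.array([x,y,z])-p
    def loc(a):return np.round([-d[0]*np.sin(a)+d[1]*np.cos(a),d[0]*np.cos(a)+d[1]*np.sin(a),-d[2]],1)
    print("t",round(o["t"],2),"pos",p.round(1),"yaw",round(a,3),"F",np.round(o["ft_force"],1),"w",round(o["width"],1),"| local now",loc(a), "" if yaw is None else f"turn {a-yaw:.3f} then local {loc(yaw)}")
E
python3 - <<'E'
from h import *
s=cam("scene");t=cam("top")
# crossbar
C=[]
for d,(u,v,w,h) in((t,(405,225,34,22)),(s,(165,106,25,28))):
    m=mask(d,(0,0,150),(179,60,255));n=np.zeros_like(m);n[v:v+h,u:u+w]=m[v:v+h,u:u+w]
    c=big(n);r=cv2.minAreaRect(c);b=cv2.boxPoints(r);P=ray(d,b,107);L=[(P[i]-P[(i+1)%4])[:2] for i in(0,1)];L=max(L,key=np.linalg.norm)
    print("bar",np.round(r[0],1),np.round(r[1],1),P.mean(0).round(1),"len",np.linalg.norm(L).round(1),"ang",np.arctan2(L[1],L[0]).round(3)%np.pi);C.append(r[0])
print(tri(t,C[0],s,C[1]).round(1))
# jig reds
for d in(t,s):
    m=mask(d,(0,130,100),(8,255,255))|mask(d,(172,130,100),(179,255,255))
    for c in cv2.findContours(m,0,1)[0]:
        if 5<cv2.contourArea(c)<200:
            M=np.array(cv2.minAreaRect(c)[0]);print("red",M.round(1),cv2.contourArea(c),ray(d,M,56)[0].round(1))
print("rest",ray(t,[[200.75,240],[234,242.5],[232.5,258],[199,255],[216.5,249]],50).round(1).tolist())
for d,(u,v) in((t,(100,203)),(s,(472,247))):print("knob px",d["frame"][v,u],cv2.cvtColor(d["frame"][v:v+1,u:u+1],cv2.COLOR_BGR2HSV))
plan(494,-393,180,-0.44)
E
```

```text
bar [422.5 236.6] [25.5  3.9] [ 496.4 -390.5  107. ] len 55.1 ang 1.122
bar [177.6 120.9] [23.5  5.2] [ 497.6 -387.3  107. ] len 65.7 ang 1.117592653589793
[[ 496.  -390.2  103.8]]
red [235.5 213.5] 16.0 [560.8  26.2  56. ]
red [225.5 212.5] 14.5 [563.6  49.7  56. ]
red [204.5 210. ] 20.0 [570.3  99.   56. ]
red [360.  243.7] 12.5 [572.8  99.4  56. ]
red [350.8 238.7] 15.5 [570.7  77.8  56. ]
red [330.6 226.6] 18.5 [563.5  28.2  56. ]
rest [[500.5, 108.5, 50.0], [493.3, 30.6, 50.0], [457.4, 34.3, 50.0], [465.7, 112.3, 50.0], [478.9, 71.5, 50.0]]
knob px [ 86 179 206] [[[ 23 149 206]]]
knob px [131 244 247] [[[ 29 120 247]]]
t 1.5 pos [ 12.5 362.3 242.5] yaw -0.139 F [ 0.1 -1.   0.1] w 88.0 | local now [-681.3  581.5   62.5] turn 0.301 then local [-478.3  757.3   62.5]
```

>>> {"fn": "arm_command", "kwargs": {"series": [{"linear": [0.001, 0.048, 0], "turn": 0}, {"linear": [0.001, 0.048, 0], "turn": 0}, {"linear": [0.001, 0.048, 0], "turn": 0}, {"linear": [0.001, 0.048, 0], "turn": 0}, {"linear": [0.001, 0.048, 0], "turn": 0}, {"linear": [0.001, 0.048, 0], "turn": 0}, {"linear": [0.001, 0.048, 0], "turn": 0}, {"linear": [0.001, 0.048, 0], "turn": 0}]}}

```text
t: 2.3
ee_pos: [399.3, 313.3, 241.8]
orientation: [2.37, 2.062, -0.0]
ft_force: [0.2, 0.6, 0.3]
width: 87.9
grasp_force: 0.0
```

>>> {"fn": "arm_command", "kwargs": {"series": [{"linear": [-0.046, 0.013, 0], "turn": 0}, {"linear": [-0.046, 0.013, 0], "turn": 0}, {"linear": [-0.046, 0.013, 0], "turn": 0}, {"linear": [-0.046, 0.013, 0], "turn": 0}, {"linear": [-0.046, 0.013, 0], "turn": 0}, {"linear": [-0.046, 0.013, 0], "turn": 0}, {"linear": [-0.046, 0.013, 0], "turn": 0}, {"linear": [-0.046, 0.013, 0], "turn": 0}, {"linear": [-0.046, 0.013, 0], "turn": 0}, {"linear": [-0.046, 0.013, 0], "turn": 0}]}}

```text
t: 3.3
ee_pos: [460.9, -161.5, 241.9]
orientation: [2.37, 2.062, -0.0]
ft_force: [1.0, 1.1, 0.5]
width: 87.9
grasp_force: 0.0
```

Run:
```python
from h import *
plan(496,-390,180,-0.45)
```

```text
t 3.3 pos [ 460.9 -161.5  241.9] yaw -0.139 F [1.  1.1 0.5] w 87.9 | local now [-221.5   66.3   61.9] turn 0.311 then local [-190.5  131.    61.9]
```

>>> {"fn": "arm_command", "kwargs": {"series": [{"linear": [-0.037, 0.011, 0.008], "turn": 0}, {"linear": [-0.037, 0.011, 0.008], "turn": 0}, {"linear": [-0.037, 0.011, 0.008], "turn": 0}, {"linear": [-0.037, 0.011, 0.008], "turn": 0}, {"linear": [-0.037, 0.011, 0.008], "turn": 0}, {"linear": [-0.037, 0.011, 0.008], "turn": 0}, {"linear": [0, 0, 0], "turn": 0.104}, {"linear": [0, 0, 0], "turn": 0.104}, {"linear": [0, 0, 0], "turn": 0.104}, {"linear": [0, 0, 0], "turn": 0}]}}

```text
t: 4.3
ee_pos: [495.2, -388.4, 193.5]
orientation: [-2.662, -1.667, 0.001]
ft_force: [-0.4, 0.0, -0.3]
width: 87.7
grasp_force: 0.0
```

Run:
```python
from h import *
plan(496,-390,118,-0.45)
w=cam("wrist");print((-w["R"].T@w["t"]).round(1),w["fx"]);cv2.imwrite("pics/w1.png",w["frame"])
print(proj(w,[[496,-390,105]]))
```

```text
t 4.3 pos [ 495.2 -388.4  193.5] yaw -0.452 F [-0.4  0.  -0.3] w 87.7 | local now [-1.1  1.4 75.5] turn -0.002 then local [-1.1  1.4 75.5]
[ 526.5 -328.8  336.5] 368.7593548449869
[[277.48269604 229.37128508]]
```

View pics/w1.png

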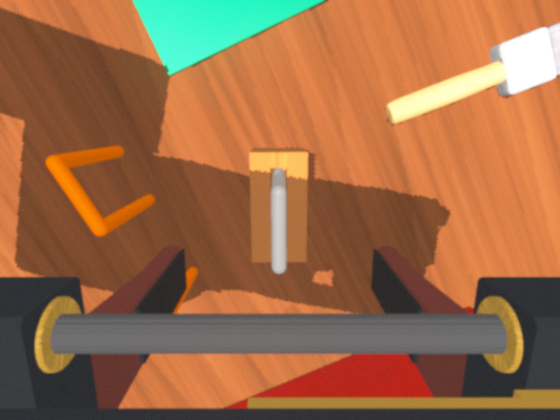

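The wrist view shows the crossbar at column 279, midway between the fingers and running across their closing line. I'll descend and pinch it.

>>> {"fn": "arm_command", "kwargs": {"series": [{"linear": [-0.001, 0.001, 0.019], "turn": 0}, {"linear": [0, 0, 0.019], "turn": 0}, {"linear": [0, 0, 0.019], "turn": 0}, {"linear": [0, 0, 0.019], "turn": 0}, {"linear": [0, 0, 0], "turn": 0}]}}

```text
t: 4.85
ee_pos: [494.9, -388.1, 115.4]
orientation: [-2.656, -1.67, 0.003]
ft_force: [0.2, -0.0, 0.5]
width: 87.9
grasp_force: 0.0
```

>>> {"fn": "arm_command", "kwargs": {"series": [{"linear": [0, 0, 0], "turn": 0}, {"linear": [0, 0, 0], "turn": 0}, {"linear": [0, 0, 0], "turn": 0}, {"linear": [0, 0, 0], "turn": 0}, {"linear": [0, 0, 0], "turn": 0}, {"linear": [0, 0, 0], "turn": 0}, {"linear": [0, 0, 0], "turn": 0}, {"linear": [0, 0, 0], "turn": 0}], "jaw": -1}}

```text
t: 5.65
ee_pos: [496.6, -389.0, 117.8]
orientation: [-2.662, -1.668, 0.0]
ft_force: [-0.3, 0.3, 0.3]
width: 27.6
grasp_force: 0.0
```

>>> {"fn": "arm_command", "kwargs": {"series": [{"linear": [0, 0, 0], "turn": 0}, {"linear": [0, 0, 0], "turn": 0}, {"linear": [0, 0, 0], "turn": 0}, {"linear": [0, 0, 0], "turn": 0}, {"linear": [0, 0, 0], "turn": 0}]}}

```text
t: 6.15
ee_pos: [496.6, -389.0, 117.7]
orientation: [-2.662, -1.668, 0.0]
ft_force: [0.1, -0.2, -0.9]
width: 9.3
grasp_force: 30.0
```

>>> {"fn": "arm_command", "kwargs": {"series": [{"linear": [0, 0, -0.01], "turn": 0}, {"linear": [0, 0, -0.015], "turn": 0}, {"linear": [0, 0, -0.015], "turn": 0}, {"linear": [0, 0, -0.015], "turn": 0}, {"linear": [0, 0, -0.015], "turn": 0}, {"linear": [0, 0, 0], "turn": 0}]}}

```text
t: 6.75
ee_pos: [497.9, -390.0, 191.1]
orientation: [2.658, 1.665, 0.003]
ft_force: [-0.2, 0.1, -1.4]
width: 9.0
grasp_force: 30.0
```

Run:
```python
from h import *
plan(607,-173,188,-0.123)
```

```text
t 6.75 pos [ 497.9 -390.   191.1] yaw -0.451 F [-0.2  0.1 -1.4] w 9.0 | local now [242.9   3.5   3.1] turn -0.328 then local [228.8  81.7   3.1]
```

>>> {"fn": "arm_command", "kwargs": {"series": [{"linear": [0.02, 0, 0], "turn": 0}, {"linear": [0.04, 0.001, 0], "turn": 0}, {"linear": [0.042, 0.001, 0], "turn": 0}, {"linear": [0.042, 0.001, 0], "turn": 0}, {"linear": [0.042, 0, 0], "turn": 0}, {"linear": [0.035, 0, 0], "turn": 0}, {"linear": [0.022, 0, 0], "turn": 0}, {"linear": [0, 0, 0], "turn": -0.109}, {"linear": [0, 0, 0], "turn": -0.109}, {"linear": [0, 0, 0], "turn": -0.109}]}}

```text
t: 7.75
ee_pos: [605.1, -171.1, 187.4]
orientation: [-2.349, -2.085, 0.001]
ft_force: [0.4, 0.2, -1.9]
width: 8.9
grasp_force: 30.0
```

>>> {"fn": "arm_command", "kwargs": {"series": [{"linear": [0, 0, 0.015], "turn": 0}, {"linear": [0, 0, 0.015], "turn": 0}, {"linear": [0, 0, 0.015], "turn": 0}, {"linear": [0, 0, 0.015], "turn": 0}, {"linear": [0, 0, 0], "turn": 0}, {"linear": [0, 0, 0], "turn": 0}]}}

```text
t: 8.35
ee_pos: [605.0, -171.6, 127.0]
orientation: [-2.355, -2.078, 0.001]
ft_force: [0.9, 0.1, -1.7]
width: 9.1
grasp_force: 30.0
```

Run:
```python
from h import *
plan(607,-173,118,-0.123)
s=cam("scene");t=cam("top")
cv2.imwrite("pics/m1.png",np.hstack([crop(s,190,90,95,120,4),crop(t,265,140,95,120,4)]))
# knob
C=[]
for d,(u,v,w,h) in((t,(85,185,30,35)),(s,(455,230,35,35))):
    m=mask(d,(20,100,120),(33,255,255));n=np.zeros_like(m);n[v:v+h,u:u+w]=m[v:v+h,u:u+w];r=cv2.minAreaRect(big(n));print(np.round(r[0],1),np.round(r[1],1));C.append(r[0])
print("knob",tri(t,C[0],s,C[1]).round(1))
```

```text
t 8.35 pos [ 605.  -171.6  127. ] yaw -0.125 F [ 0.9  0.1 -1.7] w 9.1 | local now [-1.1  2.2  9. ] turn -0.002 then local [-1.2  2.2  9. ]
[ 99.  202.3] [10.4 18.9]
[471.5 247. ] [11.6 21.9]
knob [[570.  280.6 211.1]]
```

View pics/m1.png

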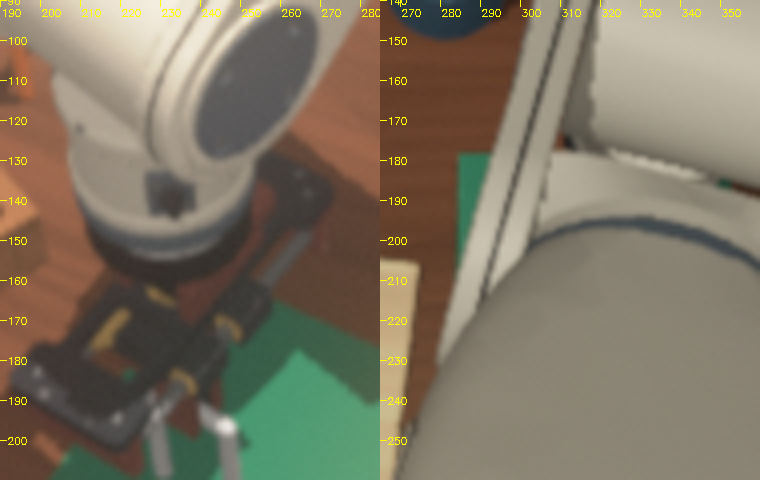

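The fingers hold the guide upright over the mat, with leg ends near (230,200) and (245,200) in the scene crop. I'll touch down, then pivot it.

>>> {"fn": "arm_command", "kwargs": {"series": [{"linear": [0, 0.002, 0.004], "turn": 0}, {"linear": [0, 0, 0.003], "turn": 0}, {"linear": [0, 0, 0.002], "turn": 0}, {"linear": [0, 0, 0.001], "turn": 0}, {"linear": [0, 0, 0], "turn": 0}]}}

```text
t: 8.95
ee_pos: [607.2, -171.9, 117.6]
orientation: [-2.355, -2.079, 0.0]
ft_force: [-0.2, 0.7, -0.4]
width: 8.7
grasp_force: 30.0
```

>>> {"fn": "arm_command", "kwargs": {"series": [{"linear": [0, 0, 0.001], "turn": 0}, {"linear": [0, 0, 0.001], "turn": 0}, {"linear": [0, -0.004, 0], "turn": 0}, {"linear": [0, -0.004, 0], "turn": 0}, {"linear": [0, -0.004, 0], "turn": 0}, {"linear": [0, -0.005, 0.0005], "turn": 0}]}}

```text
t: 9.55
ee_pos: [590.6, -169.9, 115.8]
orientation: [2.354, 2.078, 0.001]
ft_force: [1.1, -0.8, 3.0]
width: 9.3
grasp_force: 30.0
```

Run:
```python
from h import *
plan(607,-173,118,-0.123)
s=cam("scene")
cv2.imwrite("pics/m2.png",crop(s,190,140,100,80,6))
```

```text
t 9.55 pos [ 590.6 -169.9  115.8] yaw -0.124 F [ 1.1 -0.8  3. ] w 9.3 | local now [-1.  16.6 -2.2] turn -0.001 then local [-1.1 16.6 -2.2]
```

View pics/m2.png

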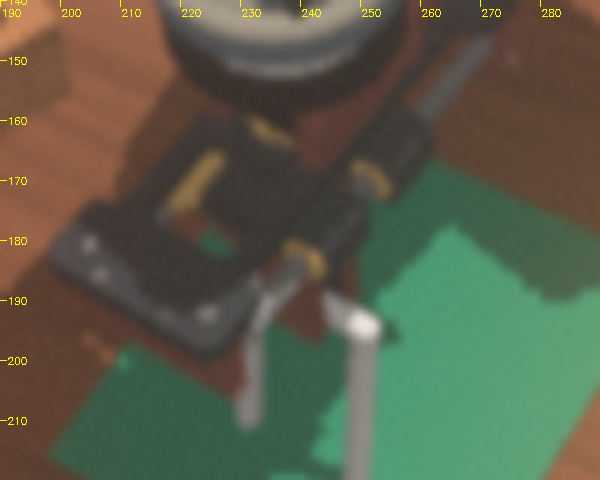

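Run:
```python
from h import *
s=cam("scene");print(ray(s,[[230.5,210.5]],6))
c=np.array([590.6,-169.9]);ly=np.array([.124,.992])
for x in(0,16.6):
    e=c-25*ly+x*np.array([.992,-.124]);print(x,proj(s,[*e,6]))
```

```text
[[ 602.76162815 -198.57376296    6.        ]]
0 [[235.18953066 205.99210295]]
16.6 [[230.93850755 211.22311454]]
```

The left leg end stayed put at pixel (231,211) while the crossbar moved 16 mm, so the pivoting works. I'll carry on along the arc.

>>> {"fn": "arm_command", "kwargs": {"series": [{"linear": [0, -0.0085, 0.0015], "turn": 0}, {"linear": [0, -0.0083, 0.0022], "turn": 0}, {"linear": [0, -0.008, 0.003], "turn": 0}, {"linear": [0, -0.0077, 0.0036], "turn": 0}, {"linear": [0, -0.0073, 0.0043], "turn": 0}, {"linear": [0, -0.007, 0.005], "turn": 0}, {"linear": [0, -0.0063, 0.0055], "turn": 0}, {"linear": [0, -0.006, 0.0062], "turn": 0}, {"linear": [0, -0.0053, 0.0067], "turn": 0}, {"linear": [0, -0.0047, 0.0071], "turn": 0}]}}

```text
t: 10.65
ee_pos: [519.3, -160.6, 69.2]
orientation: [-2.353, -2.077, 0.004]
ft_force: [-2.1, 0.7, 2.9]
width: 9.2
grasp_force: 30.0
```

Run:
```python
from h import *
plan(507,-160,25.7)
s=cam("scene")
cv2.imwrite("pics/m3.png",crop(s,190,140,100,80,6))
```

```text
t 10.65 pos [ 519.3 -160.6   69.2] yaw -0.124 F [-2.1  0.7  2.9] w 9.2 | local now [ -0.9 -12.2  43.5]
```

View pics/m3.png

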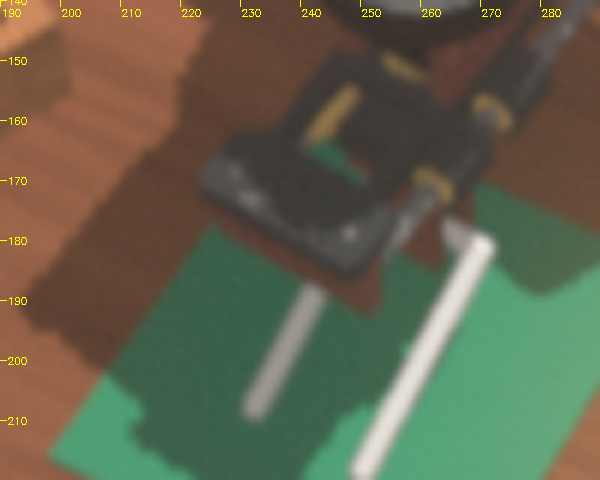

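The guide leans about 60°, with its leg ends at (232,209) and (251,218). Finishing the lay-down and releasing it.

>>> {"fn": "arm_command", "kwargs": {"series": [{"linear": [0, -0.0039, 0.0076], "turn": 0}, {"linear": [0, -0.0035, 0.0078], "turn": 0}, {"linear": [0, -0.0025, 0.0082], "turn": 0}, {"linear": [0, -0.002, 0.0084], "turn": 0}, {"linear": [0, -0.001, 0.006], "turn": 0}, {"linear": [0, -0.0005, 0.0055], "turn": 0}, {"linear": [0, 0, 0], "turn": 0}]}}

```text
t: 11.4
ee_pos: [508.0, -159.4, 25.7]
orientation: [-2.354, -2.078, 0.001]
ft_force: [-2.0, -0.7, 0.9]
width: 9.2
grasp_force: 30.0
```

>>> {"fn": "arm_command", "kwargs": {"series": [{"linear": [0, 0, 0], "turn": 0}, {"linear": [0, 0, 0], "turn": 0}, {"linear": [0, 0, 0], "turn": 0}], "jaw": -0.2}}

```text
t: 11.7
ee_pos: [509.0, -159.7, 27.0]
orientation: [2.355, 2.079, 0.001]
ft_force: [0.5, 0.1, -0.7]
width: 29.9
grasp_force: 0.0
```

>>> {"fn": "arm_command", "kwargs": {"series": [{"linear": [0, 0, -0.01], "turn": 0}, {"linear": [0, 0, -0.03], "turn": 0}, {"linear": [0, 0, -0.04], "turn": 0}, {"linear": [0, 0, -0.03], "turn": 0}]}}

```text
t: 12.1
ee_pos: [509.0, -159.7, 139.3]
orientation: [2.354, 2.078, 0.001]
ft_force: [1.1, 0.4, -0.5]
width: 35.2
grasp_force: 0.0
```

Run:
```python
from h import *
plan(507,-160,130,1.447)
w=cam("wrist");cv2.imwrite("pics/w2.png",w["frame"])
```

```text
t 12.1 pos [ 509.  -159.7  139.3] yaw -0.124 F [ 1.1  0.4 -0.5] w 35.2 | local now [-0.6 -1.9  9.3] turn -1.571 then local [ 1.9 -0.6  9.3]
```

View pics/w2.png

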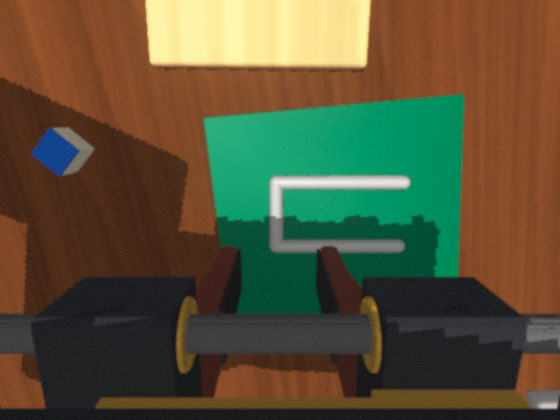

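The guide lies flat on the mat, with its crossbar at column 277 and legs at rows 182 and 246 running right to about column 405. Measuring its pose now.

Run:
```python
from h import *
w=cam("wrist");s=cam("scene")
P=ray(w,[[277,182.5],[277,245.5],[408,182.5],[402.5,246]],9);print(P.round(1))
b=(P[0]+P[1])/2;e=(P[2]+P[3])/2;u=(e-b)/np.linalg.norm(e-b);c=b+40*u;a=np.arctan2(u[1],u[0]);print("len",np.linalg.norm(e-b),"centre",c.round(1),"legyaw",a.round(3),"width",np.linalg.norm(P[0]-P[1]))
print("scene",proj(s,[c]),proj(s,[b]))
plan(c[0],c[1],100,a+np.pi/2)
```

```text
[[ 516.2 -139.4    9. ]
 [ 509.8 -189.4    9. ]
 [ 615.1 -151.9    9. ]
 [ 608.9 -202.5    9. ]]
len 99.80637669537539 centre [ 552.7 -169.5    9. ] legyaw -0.129 width 50.4280117601702
scene [[251.86869804 197.95209539]] [[261.66174003 185.83569377]]
t 12.25 pos [ 510.1 -160.1  139.5] yaw -0.124 F [ 0.3 -0.1 -0.4] w 35.4 | local now [-4.1 43.4 39.5] turn -1.566 then local [-43.4  -3.9  39.5]
```

>>> {"fn": "arm_command", "kwargs": {"series": [{"linear": [0, 0, 0], "turn": -0.148}, {"linear": [0, 0, 0], "turn": -0.148}, {"linear": [0, 0, 0], "turn": -0.148}, {"linear": [0, 0, 0], "turn": -0.148}, {"linear": [0, 0, 0], "turn": -0.148}, {"linear": [0, 0, 0], "turn": -0.148}, {"linear": [0, 0, 0], "turn": -0.148}, {"linear": [0, 0, 0], "turn": -0.148}, {"linear": [0, 0, 0], "turn": -0.148}, {"linear": [0, 0, 0], "turn": -0.148}], "jaw": 1}}

```text
t: 13.25
ee_pos: [507.7, -159.3, 135.6]
orientation: [-0.328, -3.122, -0.001]
ft_force: [0.2, 1.0, 0.9]
width: 87.7
grasp_force: 0.0
```

>>> {"fn": "arm_command", "kwargs": {"series": [{"linear": [0, 0, 0], "turn": -0.085}, {"linear": [-0.022, -0.002, 0.01], "turn": 0}, {"linear": [-0.022, -0.002, 0.02], "turn": 0}, {"linear": [0, 0, 0.03], "turn": 0}, {"linear": [0, 0, 0.03], "turn": 0}, {"linear": [0, 0, 0.01], "turn": 0}, {"linear": [0, 0, 0], "turn": 0}]}}

```text
t: 13.95
ee_pos: [549.9, -168.7, 34.7]
orientation: [-0.204, -3.131, -0.002]
ft_force: [0.1, 0.7, 0.5]
width: 87.9
grasp_force: 0.0
```

Run:
```python
from h import *
plan(552.7,-169.5,24,1.442)
```

```text
t 13.95 pos [ 549.9 -168.7   34.7] yaw 1.441 F [0.1 0.7 0.5] w 87.9 | local now [-2.9 -0.5 10.7] turn -0.001 then local [-2.9 -0.5 10.7]
```

>>> {"fn": "arm_command", "kwargs": {"series": [{"linear": [-0.002, 0, 0.004], "turn": 0}, {"linear": [0, 0, 0.004], "turn": 0}, {"linear": [0, 0, 0], "turn": 0}, {"linear": [0, 0, 0], "turn": 0}]}}

```text
t: 14.35
ee_pos: [554.0, -169.6, 29.4]
orientation: [0.204, 3.134, -0.0]
ft_force: [1.2, -0.1, -0.1]
width: 88.1
grasp_force: 0.0
```

>>> {"fn": "arm_command", "kwargs": {"series": [{"linear": [0.001, 0, 0.003], "turn": 0}, {"linear": [0, 0, 0.002], "turn": 0}, {"linear": [0, 0, 0], "turn": 0}, {"linear": [0, 0, 0], "turn": 0}]}}

```text
t: 14.75
ee_pos: [552.6, -169.3, 23.6]
orientation: [-0.204, -3.135, -0.0]
ft_force: [-0.2, -0.2, -0.5]
width: 87.7
grasp_force: 0.0
```

>>> {"fn": "arm_command", "kwargs": {"series": [{"linear": [0, 0, 0], "turn": 0}, {"linear": [0, 0, 0], "turn": 0}, {"linear": [0, 0, 0], "turn": 0}, {"linear": [0, 0, 0], "turn": 0}, {"linear": [0, 0, 0], "turn": 0}, {"linear": [0, 0, 0], "turn": 0}, {"linear": [0, 0, 0], "turn": 0}, {"linear": [0, 0, 0], "turn": 0}], "jaw": -1}}

```text
t: 15.55
ee_pos: [552.7, -169.3, 23.7]
orientation: [0.204, 3.135, 0.0]
ft_force: [0.2, 0.1, 0.1]
width: 59.1
grasp_force: 30.0
```

>>> {"fn": "arm_command", "kwargs": {"series": [{"linear": [0, 0, -0.006], "turn": 0}, {"linear": [0, 0, -0.015], "turn": 0}, {"linear": [0, 0, -0.025], "turn": 0}, {"linear": [0, 0, -0.025], "turn": 0}, {"linear": [0, 0, -0.025], "turn": 0}, {"linear": [0, 0, -0.014], "turn": 0}, {"linear": [0, 0, 0], "turn": 0}, {"linear": [0, 0, 0], "turn": 0}]}}

```text
t: 16.35
ee_pos: [552.4, -169.3, 133.7]
orientation: [0.204, 3.135, -0.0]
ft_force: [0.6, -0.1, -0.5]
width: 58.9
grasp_force: 30.0
```

Run:
```python
from h import *
plan(518.7,66.8,135,1.448)
w=cam("wrist");cv2.imwrite("pics/w3.png",w["frame"])
```

```text
t 16.35 pos [ 552.4 -169.3  133.7] yaw 1.441 F [ 0.6 -0.1 -0.5] w 58.9 | local now [ 64.1 229.7  -1.3] turn -0.007 then local [ 62.4 230.2  -1.3]
```

View pics/w3.png

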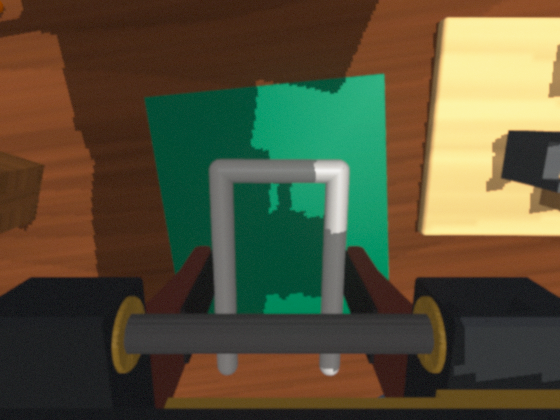

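Both legs are held between the fingers, with the crossbar at row 170 and leg ends at about row 370. I'll check levelness numerically.

Run:
```python
from h import *
w=cam("wrist");o=ctrl.get_obs();p=np.array(o["ee_pos"]);a=psi();u=np.array([np.sin(a),-np.cos(a),0]);v=np.array([np.cos(a),np.sin(a),0])
for dz in(-14.7,):
  for th in(-.1,0,.1):
    c=p+[0,0,dz];uu=u*np.cos(th)+np.array([0,0,np.sin(th)]);print(th,proj(w,[c-40*uu+25*v,c-40*uu-25*v,c+60*uu+25*v,c+60*uu-25*v]).round(0).tolist())
print((-w["R"].T@w["t"]-p).round(1))
```

```text
-0.1 [[339.0, 182.0], [220.0, 182.0], [328.0, 371.0], [231.0, 371.0]]
0 [[337.0, 181.0], [221.0, 181.0], [329.0, 380.0], [229.0, 380.0]]
0.1 [[336.0, 180.0], [223.0, 180.0], [331.0, 388.0], [227.0, 388.0]]
[-64.    8.1 143.4]
```

>>> {"fn": "arm_command", "kwargs": {"series": [{"linear": [0.005, 0.02, -0.002], "turn": -0.007}, {"linear": [0.01, 0.035, 0], "turn": 0}, {"linear": [0.011, 0.04, 0], "turn": 0}, {"linear": [0.011, 0.04, 0], "turn": 0}, {"linear": [0.011, 0.04, 0], "turn": 0}, {"linear": [0.009, 0.035, 0], "turn": 0}, {"linear": [0.004, 0.02, 0], "turn": 0}, {"linear": [0, 0, 0], "turn": 0}, {"linear": [0, 0, 0], "turn": 0}]}}

```text
t: 17.35
ee_pos: [520.0, 66.4, 134.8]
orientation: [-0.191, -3.134, 0.001]
ft_force: [1.2, -0.2, -0.4]
width: 59.1
grasp_force: 30.0
```

Run:
```python
from h import *
plan(521.7,66.4,100,1.448)
w=cam("wrist");cv2.imwrite("pics/w4.png",w["frame"])
m=mask(w,(0,130,100),(6,255,255))|mask(w,(174,130,100),(179,255,255))
for c in cv2.findContours(m,0,1)[0]:
    if cv2.contourArea(c)>30:
        r=cv2.boundingRect(c);print(r,cv2.contourArea(c),ray(w,[r[0]+r[2]/2,r[1]+r[3]/2],56)[0].round(1))
s=np.array([518.7,66.8,0]);u=np.array([.9924,-.1227,0]);v=np.array([.1227,.9924,0])
for x,y,z in((-52,35,51),(-52,-35,51),(48,25,56),(48,-25,56)):print((x,y),proj(w,[s+x*u+y*v+[0,0,z]]).round(0))
```

```text
t 17.35 pos [520.   66.4 134.8] yaw 1.449 F [ 1.2 -0.2 -0.4] w 59.1 | local now [-1.7  0.2 34.8] turn 0.001 then local [-1.7  0.2 34.8]
(300, 278, 10, 33) 201.5 [566.7  77.8  56. ]
(258, 275, 10, 36) 216.5 [562.3  50.6  56. ]
(-52, 35) [[338. 142.]]
(-52, -35) [[222. 141.]]
(48, 25) [[317. 297.]]
(48, -25) [[241. 297.]]
```

View pics/w4.png

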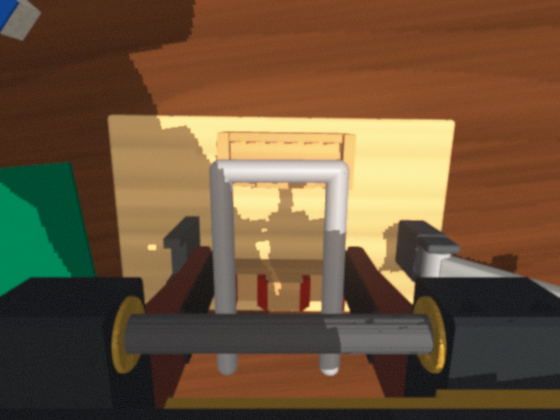

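Inner red posts sit at columns 263 and 305, so the jig is about 3 mm right of the guide's midline (column 280). The crossbar rest is under the crossbar. I'll shift slightly and lower.

>>> {"fn": "arm_command", "kwargs": {"series": [{"linear": [-0.001, 0.0025, 0.005], "turn": 0}, {"linear": [0, 0, 0.015], "turn": 0}, {"linear": [0, 0, 0.015], "turn": 0}, {"linear": [0, 0, 0.015], "turn": 0}, {"linear": [0, 0, 0.008], "turn": 0}, {"linear": [0, 0, 0], "turn": 0}, {"linear": [0, 0, 0], "turn": 0}]}}

```text
t: 18.1
ee_pos: [522.0, 68.4, 77.7]
orientation: [-0.194, -3.135, 0.0]
ft_force: [0.7, -0.5, -0.8]
width: 59.2
grasp_force: 30.0
```

>>> {"fn": "arm_command", "kwargs": {"series": [{"linear": [0, 0, 0.004], "turn": 0}, {"linear": [0, 0, 0.003], "turn": 0}, {"linear": [0, 0, 0.002], "turn": 0}, {"linear": [0, 0, 0], "turn": 0}, {"linear": [0, 0, 0], "turn": 0}]}}

```text
t: 18.6
ee_pos: [521.8, 68.8, 68.7]
orientation: [0.193, 3.136, -0.0]
ft_force: [0.4, -0.4, -0.4]
width: 59.4
grasp_force: 30.0
```

Run:
```python
from h import *
plan(521.5,68.8,62,1.448)
```

```text
t 18.6 pos [521.8  68.8  68.7] yaw 1.448 F [ 0.4 -0.4 -0.4] w 59.4 | local now [ 0.3 -0.1  6.7] turn -0.000 then local [ 0.3 -0.1  6.7]
```

>>> {"fn": "arm_command", "kwargs": {"series": [{"linear": [0, 0, 0.002], "turn": 0}, {"linear": [0, 0, 0.002], "turn": 0}, {"linear": [0, 0, 0], "turn": 0}, {"linear": [0, 0, 0], "turn": 0}]}}

```text
t: 19.0
ee_pos: [521.8, 68.8, 64.6]
orientation: [-0.193, -3.135, 0.0]
ft_force: [-0.2, 0.0, -1.2]
width: 59.0
grasp_force: 30.0
```

>>> {"fn": "arm_command", "kwargs": {"series": [{"linear": [0, 0, 0.001], "turn": 0}, {"linear": [0, 0, 0.001], "turn": 0}, {"linear": [0, 0, 0], "turn": 0}, {"linear": [0, 0, 0], "turn": 0}]}}

```text
t: 19.4
ee_pos: [521.8, 68.8, 62.7]
orientation: [-0.193, -3.136, 0.0]
ft_force: [0.2, 1.6, -0.9]
width: 59.3
grasp_force: 30.0
```

>>> {"fn": "arm_command", "kwargs": {"series": [{"linear": [0, 0, 0.001], "turn": 0}, {"linear": [0, 0, 0], "turn": 0}]}}

```text
t: 19.6
ee_pos: [521.9, 68.8, 61.7]
orientation: [0.194, 3.135, 0.0]
ft_force: [0.3, 1.3, -0.9]
width: 58.8
grasp_force: 30.0
```

>>> {"fn": "arm_command", "kwargs": {"series": [{"linear": [0, 0, 0], "turn": 0}, {"linear": [0, 0, 0], "turn": 0}, {"linear": [0, 0, 0], "turn": 0}, {"linear": [0, 0, 0], "turn": 0}, {"linear": [0, 0, 0], "turn": 0}], "jaw": 0.66}}

```text
t: 20.1
ee_pos: [521.8, 68.7, 61.7]
orientation: [-0.193, -3.136, 0.0]
ft_force: [0.8, -0.6, 0.4]
width: 72.8
grasp_force: 0.0
```

>>> {"fn": "arm_command", "kwargs": {"series": [{"linear": [0, 0, -0.005], "turn": 0}, {"linear": [0, 0, -0.015], "turn": 0}, {"linear": [0, 0, -0.03], "turn": 0}, {"linear": [0, 0, -0.03], "turn": 0}, {"linear": [0, 0, -0.03], "turn": 0}, {"linear": [0, 0, -0.03], "turn": 0}, {"linear": [0, 0, -0.03], "turn": 0}, {"linear": [0, 0, 0], "turn": 0}]}}

```text
t: 20.9
ee_pos: [524.1, 69.0, 236.1]
orientation: [0.193, 3.128, 0.002]
ft_force: [0.0, -0.1, -0.6]
width: 72.6
grasp_force: 0.0
```

Run:
```python
from h import *
plan(521.5,68.8,62,-0.123)
w=cam("wrist");s=cam("scene")
g=cv2.cvtColor(w["frame"],cv2.COLOR_BGR2HSV)
m=cv2.inRange(g,(0,0,90),(179,45,255))
for c in cv2.findContours(m,0,1)[0]:
    if cv2.contourArea(c)>150:print("chrome",cv2.boundingRect(c),cv2.contourArea(c))
m=mask(w,(0,130,100),(6,255,255))|mask(w,(174,130,100),(179,255,255))
for c in cv2.findContours(m,0,1)[0]:
    if cv2.contourArea(c)>15:print("red",cv2.boundingRect(c))
st=np.array([518.7,66.8,47]);u=np.array([.9924,-.1227,0]);v=np.array([.1227,.9924,0])
for x,y in((-40,25),(-40,-25),(60,25),(60,-25)):print((x,y),proj(w,[st+x*u+y*v]).round(0),proj(s,[st+x*u+y*v]).round(0))
for r in(90,110,130,150,170,190,210,230,250,270):
    print(r,np.flatnonzero((g[r,150:420,1]<45)&(g[r,150:420,2]>90)).tolist().__repr__()[:0],[ (int(x[0])+150,int(x[-1])+150) for x in np.split(np.flatnonzero((g[r,150:420,1]<60)),np.flatnonzero(np.diff(np.flatnonzero((g[r,150:420,1]<60)))>1)+1) if len(x)>3])
```

```text
t 20.9 pos [524.1  69.  236.1] yaw 1.448 F [ 0.  -0.1 -0.6] w 72.6 | local now [  2.6  -0.5 174.1] turn 1.571 then local [ -0.5  -2.6 174.1]
chrome (311, 354, 57, 44) 1839.0
chrome (337, 325, 127, 29) 3020.5
chrome (89, 324, 38, 25) 747.5
chrome (375, 201, 185, 70) 3948.5
chrome (245, 137, 66, 111) 2177.5
chrome (71, 13, 29, 42) 277.5
chrome (494, 0, 66, 27) 419.5
red (313, 229, 9, 21)
red (291, 228, 6, 22)
red (260, 227, 7, 23)
red (235, 227, 10, 23)
(-40, 25) [[304. 143.]] [[373. 211.]]
(-40, -25) [[247. 143.]] [[353. 201.]]
(60, 25) [[302. 250.]] [[351. 246.]]
(60, -25) [[249. 250.]] [[331. 234.]]
90  []
110  []
130  []
150  [(245, 254), (301, 310)]
170  [(245, 254), (301, 310)]
190  [(245, 254), (300, 309)]
210  [(200, 210), (246, 255), (300, 308), (373, 396)]
230  [(197, 207), (246, 255), (300, 308), (376, 396), (404, 419)]
250  []
270  []
```

The guide is seated: legs at columns 250 and 304 lie in the gaps between the red posts, and the crossbar is level. Next I'll push the latch over from outside with closed fingers.

>>> {"fn": "arm_command", "kwargs": {"series": [{"linear": [0, 0, -0.02], "turn": 0}, {"linear": [0, 0, -0.02], "turn": 0}, {"linear": [-0.003, 0.043, 0], "turn": 0}, {"linear": [-0.003, 0.043, 0], "turn": 0}, {"linear": [-0.003, 0.043, 0], "turn": 0}, {"linear": [-0.003, 0.043, 0], "turn": 0}, {"linear": [-0.003, 0.043, 0], "turn": 0}, {"linear": [-0.002, 0.044, 0], "turn": 0}, {"linear": [0, 0, 0], "turn": 0}], "jaw": -1}}

```text
t: 21.9
ee_pos: [570.1, 327.9, 269.3]
orientation: [-0.187, -3.134, -0.0]
ft_force: [0.1, 0.1, -0.3]
width: 4.3
grasp_force: 0.0
```

>>> {"fn": "arm_command", "kwargs": {"series": [{"linear": [0, 0, 0.02], "turn": 0}, {"linear": [0, 0, 0.02], "turn": 0}, {"linear": [0, 0, 0.018], "turn": 0}, {"linear": [0, 0, 0], "turn": 0}, {"linear": [0, 0, 0], "turn": 0}]}}

```text
t: 22.4
ee_pos: [570.0, 322.8, 212.8]
orientation: [-0.194, -3.134, 0.002]
ft_force: [0.1, -0.4, 0.3]
width: 0.3
grasp_force: 0.0
```

Run:
```python
from h import *
plan(572.6,324.1,219,1.448)
```

```text
t 22.4 pos [570.  322.8 212.8] yaw 1.447 F [ 0.1 -0.4  0.3] w 0.3 | local now [-2.4  1.6 -6.2] turn -0.001 then local [-2.4  1.6 -6.2]
```

>>> {"fn": "arm_command", "kwargs": {"series": [{"linear": [-0.002, -0.012, -0.003], "turn": 0}, {"linear": [0, -0.012, -0.003], "turn": 0}, {"linear": [0, -0.013, 0], "turn": 0}, {"linear": [0, -0.013, 0], "turn": 0}, {"linear": [0, -0.013, 0], "turn": 0}, {"linear": [0, -0.013, 0], "turn": 0}, {"linear": [0, -0.013, 0], "turn": 0}, {"linear": [0, -0.013, 0], "turn": 0}, {"linear": [0, -0.013, 0], "turn": 0}, {"linear": [0, -0.013, 0], "turn": 0}]}}

```text
t: 23.4
ee_pos: [556.3, 195.1, 219.3]
orientation: [-0.193, -3.135, 0.001]
ft_force: [0.5, 1.6, 0.2]
width: 0.4
grasp_force: 0.9
```

>>> {"fn": "arm_command", "kwargs": {"series": [{"linear": [0, -0.012, 0], "turn": 0}, {"linear": [0, -0.012, 0], "turn": 0}, {"linear": [0, -0.012, 0], "turn": 0}, {"linear": [0, -0.012, 0], "turn": 0}, {"linear": [0, -0.012, 0], "turn": 0}, {"linear": [0, -0.012, 0], "turn": 0}, {"linear": [0, -0.012, 0], "turn": 0}, {"linear": [0, -0.012, 0], "turn": 0}, {"linear": [0, -0.012, 0], "turn": 0}, {"linear": [0, -0.012, 0], "turn": 0}]}}

```text
t: 24.4
ee_pos: [541.9, 76.3, 219.8]
orientation: [0.193, 3.136, -0.0]
ft_force: [0.0, 1.6, 0.2]
width: 0.4
grasp_force: 0.5
```

```bash
cat > k.py <<'E'
from h import *
w=cam("wrist");s=cam("scene");t=cam("top");R=[]
for n,d in(("w",w),("s",s),("t",t)):
    m=mask(d,(20,100,110),(33,255,255));
    for c in cv2.findContours(m,0,1)[0]:
        if cv2.contourArea(c)>30:print(n,cv2.boundingRect(c),np.round(cv2.minAreaRect(c)[0],0),cv2.contourArea(c))
o=ctrl.get_obs();p=np.array(o["ee_pos"]);B=np.array([540.5,64.1]);v=np.array([.1227,.9924]);print("tcp v",((p[:2]-B)@v).round(1),"du",((p[:2]-B)@[.9924,-.1227]).round(1),"z",p[2].round(1),"F",np.round(o["ft_force"],1),o["t"])
for th in(0,.2,.4,.6,.8,1,1.2,1.57):
    K=[*(B+v*(97-190*np.cos(th))),60+190*np.sin(th)];print(th,np.round(K,0),*[proj(d,[K])[0].round(0) for d in(w,s,t)])
E
python3 k.py
```

```text
w (284, 307, 4, 64) [285. 338.] 124.5
w (270, 307, 4, 65) [271. 339.] 128.0
w (197, 231, 48, 46) [220. 254.] 2028.0
w (316, 222, 72, 29) [352. 236.] 544.5
w (154, 198, 29, 13) [169. 207.] 171.5
w (244, 150, 40, 57) [264. 178.] 1062.0
w (229, 112, 80, 15) [268. 119.] 219.0
w (165, 94, 235, 108) [281. 148.] 9683.5
s (51, 258, 28, 27) [ 64. 270.] 540.5
s (349, 175, 13, 16) [355. 183.] 112.5
s (524, 157, 36, 47) [542. 180.] 1406.5
t (18, 352, 38, 51) [ 30. 371.] 474.0
t (406, 66, 23, 23) [417.  77.] 405.0
tcp v 12.4 du -0.1 z 219.7 F [-0.6  0.5 -0.2] 24.55
0 [529. -28.  60.] [154. 201.] [313. 203.] [259. 226.]
0.2 [530. -24.  98.] [142. 212.] [316. 195.] [256. 225.]
0.4 [531. -13. 134.] [139. 226.] [322. 188.] [250. 223.]
0.6 [533.   5. 167.] [150. 242.] [332. 184.] [241. 220.]
0.8 [536.  29. 196.] [180. 261.] [345. 182.] [227. 218.]
1 [540.  58. 220.] [236. 282.] [360. 183.] [211. 215.]
1.2 [544.  92. 237.] [322. 301.] [378. 186.] [192. 212.]
1.57 [552. 160. 250.] [528. 319.] [415. 201.] [154. 207.]
```

Measured, the knob is at scene pixel (355,183), which matches a latch angle of about 0.94. I'll lift, go over the knob and press it down along its arc.

>>> {"fn": "arm_command", "kwargs": {"series": [{"linear": [0, 0, -0.025], "turn": 0}, {"linear": [0, 0, -0.025], "turn": 0}, {"linear": [0, -0.015, 0], "turn": 0}, {"linear": [0, -0.015, 0], "turn": 0}, {"linear": [0, 0, 0.014], "turn": 0}, {"linear": [0, 0, 0.01], "turn": 0}, {"linear": [0, 0, 0], "turn": 0}]}}

```text
t: 25.25
ee_pos: [537.2, 47.1, 243.1]
orientation: [-0.194, -3.132, 0.001]
ft_force: [0.6, 1.1, 0.5]
width: 0.4
grasp_force: 0.0
```

>>> {"fn": "arm_command", "kwargs": {"series": [{"linear": [0, -0.01, 0.01], "turn": 0}, {"linear": [0, -0.01, 0.01], "turn": 0}, {"linear": [0, -0.01, 0.012], "turn": 0}, {"linear": [0, -0.008, 0.011], "turn": 0}, {"linear": [0, -0.007, 0.011], "turn": 0}, {"linear": [0, -0.006, 0.011], "turn": 0}, {"linear": [0, -0.005, 0.012], "turn": 0}, {"linear": [0, -0.005, 0.012], "turn": 0}, {"linear": [0, -0.004, 0.011], "turn": 0}, {"linear": [0, 0, 0], "turn": 0}]}}

```text
t: 26.25
ee_pos: [529.1, -17.0, 143.7]
orientation: [-0.194, -3.132, -0.0]
ft_force: [0.0, -0.4, 0.4]
width: 0.8
grasp_force: 0.0
```

```bash
python3 k.py
```

```text
w (284, 312, 4, 59) [286. 341.] 90.0
w (270, 312, 4, 59) [272. 341.] 75.5
w (354, 271, 21, 6) [364. 274.] 37.0
w (399, 248, 136, 37) [466. 266.] 1461.0
w (420, 159, 19, 58) [428. 188.] 713.0
w (376, 159, 35, 59) [393. 189.] 1282.0
w (354, 159, 8, 60) [357. 189.] 232.5
w (350, 119, 11, 36) [355. 137.] 222.0
w (361, 111, 103, 12) [412. 116.] 351.5
w (542, 100, 18, 6) [550. 102.] 33.5
w (495, 100, 46, 7) [518. 103.] 71.0
w (226, 89, 334, 178) [392. 177.] 18247.5
s (51, 258, 28, 27) [ 64. 270.] 540.5
s (312, 193, 9, 8) [316. 196.] 33.5
s (524, 157, 36, 47) [542. 180.] 1408.5
t (18, 347, 62, 58) [ 48. 376.] 2257.5
t (406, 66, 23, 24) [417.  78.] 409.0
tcp v -81.4 du -0.0 z 145.6 F [0.3 0.1 0.5] 26.4
0 [529. -28.  60.] [262. 229.] [313. 203.] [259. 226.]
0.2 [530. -24.  98.] [266. 248.] [316. 195.] [256. 225.]
0.4 [531. -13. 134.] [288. 275.] [322. 188.] [250. 223.]
0.6 [533.   5. 167.] [341. 312.] [332. 184.] [241. 220.]
0.8 [536.  29. 196.] [445. 363.] [345. 182.] [227. 218.]
1 [540.  58. 220.] [627. 431.] [360. 183.] [211. 215.]
1.2 [544.  92. 237.] [912. 511.] [378. 186.] [192. 212.]
1.57 [552. 160. 250.] [1557.  605.] [415. 201.] [154. 207.]
```

>>> {"fn": "arm_command", "kwargs": {"series": [{"linear": [0, -0.004, 0.01], "turn": 0}, {"linear": [0, -0.003, 0.01], "turn": 0}, {"linear": [0, -0.003, 0.01], "turn": 0}, {"linear": [0, -0.002, 0.01], "turn": 0}, {"linear": [0, -0.001, 0.008], "turn": 0}, {"linear": [0, 0, 0.006], "turn": 0}, {"linear": [0, 0, 0], "turn": 0}, {"linear": [0, 0, 0], "turn": 0}]}}

```text
t: 27.2
ee_pos: [528.7, -29.8, 91.5]
orientation: [-0.193, -3.135, -0.0]
ft_force: [-1.0, 0.0, -0.0]
width: 0.6
grasp_force: 0.0
```

>>> {"fn": "arm_command", "kwargs": {"series": [{"linear": [0, 0, 0.001], "turn": 0}, {"linear": [0, 0, 0.001], "turn": 0}, {"linear": [0, 0, 0], "turn": 0}]}}

```text
t: 27.5
ee_pos: [529.0, -29.8, 89.9]
orientation: [0.193, 3.135, -0.0]
ft_force: [1.1, 0.4, 0.1]
width: 0.5
grasp_force: 0.1
```

>>> {"fn": "arm_command", "kwargs": {"series": [{"linear": [0, 0, 0.001], "turn": 0}, {"linear": [0, 0, 0.001], "turn": 0}, {"linear": [0, 0, 0], "turn": 0}, {"linear": [0, 0, 0], "turn": 0}]}}

```text
t: 27.9
ee_pos: [529.1, -29.9, 88.8]
orientation: [0.193, 3.135, -0.0]
ft_force: [-2.6, 0.1, 11.5]
width: 0.6
grasp_force: 5.9
```

>>> {"fn": "arm_command", "kwargs": {"series": [{"linear": [0, 0, 0.001], "turn": 0}, {"linear": [0, 0, 0], "turn": 0}, {"linear": [0, 0, 0], "turn": 0}]}}

```text
t: 28.2
ee_pos: [529.2, -29.9, 88.5]
orientation: [0.193, 3.134, -0.0]
ft_force: [-4.9, 0.7, 20.1]
width: 0.3
grasp_force: 10.1
```

The bar hit its stop at the expected height (89 mm TCP) with force rising. Retracting to verify.

>>> {"fn": "arm_command", "kwargs": {"series": [{"linear": [0, 0, -0.005], "turn": 0}, {"linear": [0, 0, -0.02], "turn": 0}, {"linear": [0, 0, -0.04], "turn": 0}, {"linear": [0, 0, -0.04], "turn": 0}, {"linear": [0.03, 0, -0.04], "turn": 0}, {"linear": [0.04, 0, -0.02], "turn": 0}, {"linear": [0.04, 0, 0], "turn": 0}, {"linear": [0.02, 0, 0], "turn": 0}, {"linear": [0, 0, 0], "turn": 0}]}}

```text
t: 29.1
ee_pos: [397.1, -13.6, 251.8]
orientation: [-0.193, -3.135, -0.0]
ft_force: [0.7, 0.5, -0.1]
width: -0.0
grasp_force: 0.0
```

```bash
python3 k.py | grep -E "^s|tcp|^0"
python3 - <<'E'
from h import *
s=cam("scene");g=cv2.cvtColor(s["frame"],cv2.COLOR_BGR2HSV)
st=np.array([518.7,66.8,47]);u=np.array([.9924,-.1227,0]);v=np.array([.1227,.9924,0])
# guide pixels along expected crossbar & legs (scene, hsv)
for x,y in((-40,-15),(-40,0),(-40,15),(-20,-25),(0,-25),(56,-25),(-20,25),(0,25),(56,25),(22,0),(22,60)):
    z=66 if x==22 else 51
    q=proj(s,[[*(st+x*u+(y+2)*v)[:2],z]])[0].round().astype(int);print((x,y),q,g[q[1],q[0]])
E
```

```text
s (51, 258, 28, 27) [ 64. 271.] 542.5
s (307, 193, 16, 17) [315. 202.] 108.0
s (524, 157, 36, 47) [542. 180.] 1413.0
tcp v -94.6 du -128.9 z 252.0 F [-0.2  0.2  0.1] 29.25
0 [529. -28.  60.] [281. 323.] [313. 203.] [259. 226.]
0.2 [530. -24.  98.] [285. 345.] [316. 195.] [256. 225.]
0.4 [531. -13. 134.] [299. 371.] [322. 188.] [250. 223.]
0.6 [533.   5. 167.] [327. 401.] [332. 184.] [241. 220.]
0.8 [536.  29. 196.] [370. 434.] [345. 182.] [227. 218.]
(-40, -15) [358 202] [ 13  15 233]
(-40, 0) [364 206] [ 15  25 221]
(-40, 15) [370 209] [ 15  18 227]
(-20, -25) [350 207] [ 19   8 243]
(0, -25) [346 213] [ 15   8 244]
(56, -25) [333 232] [ 14  19 233]
(-20, 25) [370 218] [ 15   8 243]
(0, 25) [366 225] [ 15   8 244]
(56, 25) [353 244] [ 16  25 226]
(22, 0) [352 223] [ 30   2 247]
(22, 60) [377 237] [ 30   1 247]
```

```bash
python3 -c "
from workcell import ctrl
print(ctrl.close_job())"
```

```text
the job is handed in; nothing more can be done
None
```

The guide was laid flat on the mat and let go, then picked up again and seated in the jig, with the latch closed over it; the job was handed in at about 29 s, and no verdict was returned.

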